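# Fit the charged battery pack in the thread gauge readout

## Robot

A 6-joint arm with a two-finger parallel gripper is mounted at the origin on the work surface. World frame = base frame: x ahead of the robot, y to its left, z up, the work surface at z = 0. Lengths are in m, angles in rad, forces in N, time in s.
With the tool pointing down it reaches from about 0.375 to 0.9 m from the base axis. Payload 3.1 kg.
Tool frame: the origin (TCP) lies at the very end of the fingers, on their centre line; the grasp point (between the pads) lies 19 mm behind it; z points along the fingers, y is the line along which they close (so a half turn about z gives the same grasp; the last joint's range is limited). The gripper opens to 87 mm and grips with 3 to 60 N. Pads are 19 mm wide; open, the fingers measure 117 mm over their backs; the gripper's body (75 mm by 190 mm) begins 51 mm behind the grasp point.
Start: joints at [-1.312, 0.527, 1.433, -0, 1.181, -0.178], TCP at [0.265, -0.566, 0.223] pointing down, gripper open.
Joint ranges: [-3.08, 3.08], [-0.75, 2.2], [0.22, 2.44], [-1.43, 4.57], [0, 2.65], [-2.85, 2.85]. Speed limits (rad/s): [2.79, 2.79, 3.14, 3.14, 3.14, 3.14].

## Interface

Orientations are given as a unit quaternion [x, y, z, w].
In Python, from rig import status, viewer, robot gives the robot as it stands.
- The arm moves only by the tool arm_command, never from a script. Its arguments are lists of equal length, an entry for each row: "delta_rot": the turn, a rotation vector about the tool's x, y, z in degrees, a list of three; "delta_pos": the shift along the tool's x, y, z in m, a list of three; "gripper": the closure, from -1 (fully open) to 1 (shut). In form: {"delta_rot": [[rx, ry, rz], ...], "delta_pos": [[dx, dy, dz], ...], "gripper": [gripper, ...]}. A call has 1 to 12 rows; each row is the pose to reach, as a shift and turn from the pose commanded when the call began, along the tool's axes at that moment; what a row does not reach only later rows make up. A row lasts 1/12 s, in which the tool goes at most 41.7 mm and 7.16 degrees, less where a joint would pass 70% of its speed; a pose out of reach is approached as far as the arm can. A call with a gripper value outside its range is refused whole. The fingers move at their own pace and stop on an object; "grip_force" is the grip in N (left out, the last holds). Time passes only in rows, so rows that repeat a pose let the fingers close. It gives the time, the measured TCP pose, the force, the opening and the grip force at its end, in the units of the state.
- status.get_obs(): the state, without advancing time (a new reading comes with each control period).
- viewer.camera(name): name is "scene" or "top" or "wrist"; returns a dict with "pixels" (400x640x3 uint8, blue, green, red), "fx", "fy", "cx", "cy" (pixels), "pose" (4x4, takes a point from camera to world coordinates); the wrist camera has in their place "mount" (4x4, takes a point from camera to tool coordinates, whose origin is the TCP and whose axes are the flange's). Camera axes: x right, y down, z forward; pixel columns grow to the right and rows downward; lengths in m; the calibration is good to about 2 mm. A picture is of the moment at which its call begins: read the wrist's pose just before it. There is no depth.
- robot.hand_in(): hands the job in; it is judged then, once.
The state is a dict: "time": time; "q": joint angles; "joint_velocities": joint speeds; "joint_torque": joint torques, N m; "position": TCP position; "tool_rot": TCP orientation; "ft_force": force on the tool from outside, world axes, zero at the start; "moment": the same for the moment, N m; "grip_width": finger opening in m; "grip_force": force on a finger pad.
Only numpy, scipy, OpenCV 4.12 (cv2) and the standard library are available. Lean on these libraries where they do the work, as an engineer would, in place of code of your own. Each camera call takes 0.05 s, during which the arm holds its last target. There are 200 camera calls.

## Task

The thread gauge readout on the shelf needs its battery. Take the blue (charged) pack, seat its brass end against the copper spring contact of the readout's open battery bay and push the contact in, then press the other end down past the steel lip until the pack lies flat on the bay floor and, once let go, is held under the lip by the spring. Leave the red (spent) pack where it lies.

Things in the scene. Friction and masses are not known exactly. Their poses are not given: they have to be found in the camera images.
- fresh_center (a point): Charged battery pack: a rigid BLUE block 88 mm long, 38 wide, 22 high (about 0.16 kg) with an 8 mm brass cap on one end and a black stripe near the other, lying flat and loose on the shelf. This point is its centre, 11 mm above its underside; x along its length towards the brass end, z up. Held in the bay, this point is at x -41, y 0, z 27 mm in the holder's frame.
- spent_center (a point): Spent battery pack, a bystander: same shape, size and brass end, but RED. This point is its centre, axes likewise.
- holder: Grey gauge readout with open battery bay, fixed. Origin on the shelf under the contact's face at rest, mid-bay; x along the bay into the contact, z up. In mm: floor rail 26 wide, top z 16; end wall at x -85 with a lip to x -81, underside z 39.5; above it a lead-in sloping outwards to z 51. End guides 54 apart, tops z 26; mid 64 free for fingers. Case behind contact: x 29 to 104, 86 wide, 79 high.
- contact (a joint): Upright copper spring contact plate, 34 mm wide, z 14 to 72 mm, so a level pack above the lip also meets it. Value: m pushed in along the holder's x: 0 at rest, 0.003 with the pack held, 0.020 at most; the pack's tail passes the lip only above 0.007. Pushes back with 2 N at rest, 0.4 N more per mm.
Things that resemble listed ones, but are neither listed nor needed, are in the scene too. What is meant by the part that bears fresh_center is not green or turquoise, and is the smaller of those in its own colour.

How it is judged:
At the end, for the whole second after the job is handed in: The blue pack lies in the bay, brass end to the contact, tail under the lip: centre within 5 mm of the held place along the bay, 11 mm across, 4 mm in height; length within 0.2 rad of the bay's; contact kept pushed in by 1 to 6.5 mm (x of fresh_center in the frame of holder between -0.046 and -0.036 m and y of fresh_center in the frame of holder between -0.011 and 0.011 m and z of fresh_center in the frame of holder between 0.023 and 0.031 m and x of holder in the frame of fresh_center above 0.02 m and angle between the x axis of fresh_center and the x axis of holder, either way round below 0.2 rad and value of joint contact between 0.001 and 0.0065 m); the robot touches nothing.
It fails at once if the red spent pack is moved by more than 30 mm (distance of spent_center from where it was at the start of the episode above 0.03 m).
It also fails if it takes over 38 s, if anything falls off the work surface, if the arm or the gripper's body presses on something with over 40 N, if the wrist force passes 120 N, or if a joint passes its speed limit or range.

## Working session

There is one attempt and no reset: what is moved stays moved. The work goes in short steps, Python scripts to look and compute and a tool call to move; the robot and the scene stay as the last step left them, time stands still between calls to the robot, and variables do not carry over. Pictures are saved under pics/ and viewed, at most 10 in all, crops included, and the job is handed in when it is done.

Besides the shell and the picture viewer there is one more tool, called after "Call:" as a command line: name --argument value ..., lists and objects as JSON in quotes. arm_command: Moves the arm, as the interface text tells. Its arguments: {"type":"object","properties":{"delta_rot":{"type":"array","items":{"type":"array","items":{"type":"number"}}},"delta_pos":{"type":"array","items":{"type":"array","items":{"type":"number"}}},"gripper":{"type":"array","items":{"type":"number"}},"grip_force":{"type":"number"}},"required":["delta_rot","delta_pos","gripper"]}

```bash
mkdir -p pics; ls; python3 - <<'E'
from rig import status, viewer
import cv2,json,numpy as np
np.set_printoptions(precision=4,suppress=True)
o=status.get_obs(); print(o)
for n in ("top","scene"):
    c=viewer.camera(n); cv2.imwrite(f"pics/{n}0.png",c["pixels"])
    print(n,c["fx"],c["fy"],c["cx"],c["cy"]); print(np.array(c["pose"]))
E
```

```text
pics
{'time': 0.0, 'q': array([-1.3115,  0.5285,  1.4339,  0.    ,  1.1814, -0.1785]), 'joint_velocities': array([ 0.0005,  0.0008, -0.0009, -0.0003,  0.001 , -0.0005]), 'joint_torque': array([ -0.0001, -44.0042, -17.6597,   0.0634,   0.0583,  -0.0002]), 'position': array([ 0.2648, -0.5653,  0.2216]), 'tool_rot': array([ 0.9761,  0.2171, -0.    , -0.0011]), 'ft_force': array([-0.3206, -1.0132,  0.6096]), 'moment': array([-0.0522, -0.0246,  0.0759]), 'grip_force': 0.0, 'grip_width': 0.08667529631368617}
top 432.06426147328017 432.06426147328017 318.81641276999125 198.8402382321238
[[-0.0178 -0.9958  0.09    0.4166]
 [-0.9998  0.0171 -0.0086  0.    ]
 [ 0.007  -0.0901 -0.9959  0.8206]
 [ 0.      0.      0.      1.    ]]
scene 427.17729233951735 427.17729233951735 317.044833478642 192.4243954919009
[[ 0.1501  0.789  -0.5958  1.077 ]
 [ 0.9887 -0.1204  0.0895 -0.0787]
 [-0.0011 -0.6024 -0.7982  0.8159]
 [ 0.      0.      0.      1.    ]]
```

View pics/top0.png

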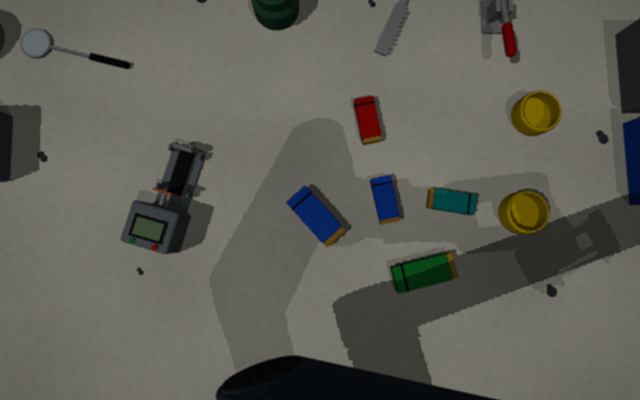

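View pics/scene0.png

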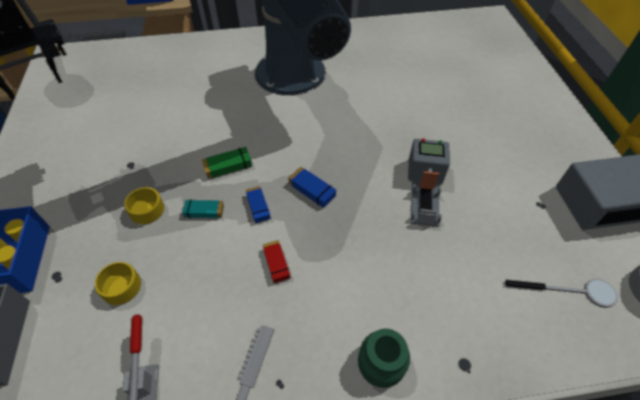

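The top view shows the small blue pack at about (385,199) with its brass end near row 221, and a larger blue decoy at (316,215). The red pack is at (368,119). The holder's bay runs from about (185,145) to the copper contact at (166,190), with its case at (155,225). Next I'll measure these.

```bash
cat > h.py <<'E'
import numpy as np,cv2
from scipy.spatial.transform import Rotation as R
from rig import status,viewer
np.set_printoptions(precision=4,suppress=True)
def ray(c,uv,z,T=None):
    T=np.array(c["pose"]) if T is None else T
    uv=np.atleast_2d(uv).astype(float)
    d=np.c_[(uv[:,0]-c["cx"])/c["fx"],(uv[:,1]-c["cy"])/c["fy"],np.ones(len(uv))]@T[:3,:3].T
    return T[:3,3]+d*((z-T[2,3])/d[:,2])[:,None]
def proj(c,P,T=None):
    T=np.array(c["pose"]) if T is None else T
    p=(np.atleast_2d(P)-T[:3,3])@T[:3,:3]
    return np.c_[p[:,0]/p[:,2]*c["fx"]+c["cx"],p[:,1]/p[:,2]*c["fy"]+c["cy"]]
def wrist():
    o=status.get_obs(); c=viewer.camera("wrist")
    F=np.eye(4);F[:3,:3]=R.from_quat(o["tool_rot"]).as_matrix();F[:3,3]=o["position"]
    c["pose"]=F@np.array(c["mount"]); return o,c
def blobs(c,lo,hi,amin=150):
    hsv=cv2.cvtColor(c["pixels"],cv2.COLOR_BGR2HSV)
    m=cv2.inRange(hsv,lo,hi)
    return [k for k in cv2.findContours(m,cv2.RETR_EXTERNAL,cv2.CHAIN_APPROX_NONE)[0] if cv2.contourArea(k)>amin]
E
python3 - <<'E'
from h import *
c=viewer.camera("top")
for nm,lo,hi in(("blue",(105,120,40),(125,255,255)),("brass",(10,110,60),(25,255,255)),("red",(0,150,60),(6,255,255)),("copper",(3,70,60),(16,255,255))):
  for k in blobs(c,lo,hi,15):
    r=cv2.minAreaRect(ray(c,k[:,0,:],0.022)[:,:2].astype(np.float32)); print(nm,cv2.contourArea(k),np.array(r[0]),np.array(r[1]),r[2],k[:,0].mean(0))
p=c["pixels"][120:270,90:240]; cv2.imwrite("pics/hold.png",cv2.resize(p,None,fx=4,fy=4,interpolation=cv2.INTER_CUBIC))
E
```

```text
blue 1101.5 [ 0.4546 -0.0025] [0.0826 0.0479] 41.02509689331055 [316.4381 217.0857]
blue 184.0 [0.4938 0.0317] [0.0153 0.0465] 40.91931915283203 [298.     196.4792]
blue 788.0 [ 0.4901 -0.1288] [0.0785 0.0395] 11.203545570373535 [383.8766 194.0974]
blue 939.0 [ 0.5625 -0.596 ] [0.0304 0.1466] 85.13842010498047 [632.7118 155.1941]
brass 36.0 [ 0.3778 -0.2461] [0.0149 0.0103] 11.696711540222168 [450.0455 256.9091]
brass 107.0 [ 0.4189 -0.0343] [0.0095 0.0447] 40.74724578857422 [334.4762 236.2619]
brass 49.0 [ 0.4468 -0.1368] [0.0064 0.0365] 11.471030235290527 [389.5  220.25]
brass 1666.0 [ 0.4579 -0.3865] [0.0954 0.0781] 88.98367309570312 [522.9286 212.1   ]
brass 58.5 [ 0.4876 -0.2147] [0.0078 0.037 ] 78.97798156738281 [430.4884 197.6977]
brass 75.0 [ 0.6001 -0.1082] [0.0096 0.037 ] 9.50587272644043 [371.9524 138.9524]
brass 1658.5 [ 0.6454 -0.4209] [0.0789 0.0996] 25.413593292236328 [535.4388 112.8705]
red 17.5 [0.4054 0.2976] [0.0093 0.0073] 88.97266387939453 [153.6667 246.9333]
red 622.0 [ 0.6362 -0.1017] [0.0634 0.039 ] 10.405933380126953 [367.63 120.4 ]
red 84.0 [ 0.6766 -0.0948] [0.0103 0.0378] 10.656085968017578 [363.5     99.5227]
red 293.0 [ 0.7917 -0.3784] [0.0649 0.0214] 4.52318000793457 [508.7763  38.6711]
copper 35.5 [0.5086 0.2851] [0.0361 0.0053] 70.63365936279297 [161.2308 191.    ]
```

View pics/hold.png

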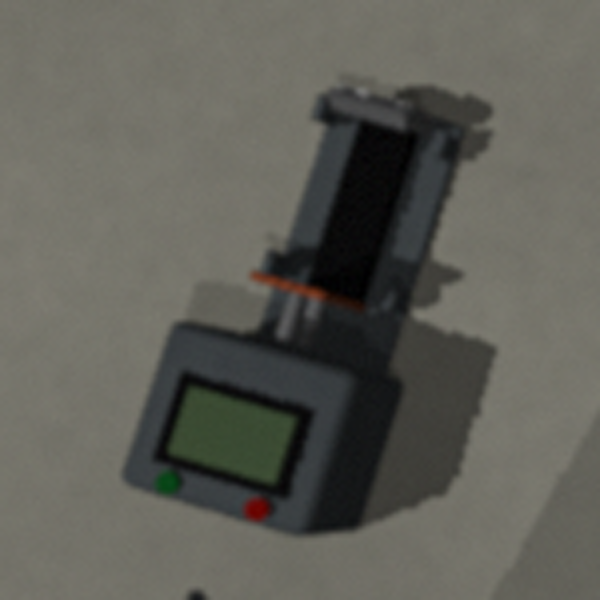

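The crop shows the copper contact's top edge running from crop (250,272) to (365,303). The lip and end wall are at about (330..410, 95..120), and the case top corners are near (180,322), (360,375), (300,532) and (125,478). I'll work out the holder frame from these.

```bash
python3 - <<'E'
from h import *
c=viewer.camera("top")
f=lambda p:np.array(p)/4+[90,120]-0.375
a=ray(c,f([(250,272),(365,303)]),.072)[:,:2]; print("contact",a,np.linalg.norm(a[1]-a[0]),a.mean(0))
b=ray(c,f([(180,322),(360,375),(300,532),(125,478)]),.079)[:,:2]; print("case",b,np.linalg.norm(b-np.roll(b,1,0),axis=1))
for v in(a[1]-a[0],b[1]-b[0],b[2]-b[3],b[1]-b[2],b[0]-b[3]): print(np.degrees(np.arctan2(v[1],v[0])))
l=ray(c,f([(330,97),(408,125)]),.0395)[:,:2];print("lip",l,l.mean(0))
r=ray(c,f([(362,120),(415,135),(315,288),(362,300)]),.016)[:,:2];print("rail",r)
m=r[:2].mean(0)-r[2:].mean(0);print(np.degrees(np.arctan2(m[1],m[0])))
print(np.array(viewer.camera("wrist")["mount"]))
o=status.get_obs();print(R.from_quat(o["tool_rot"]).as_matrix())
E
```

```text
contact [[0.5088 0.2831]
 [0.4944 0.233 ]] 0.05205885058475012 [0.5016 0.2581]
case [[0.4868 0.31  ]
 [0.4627 0.2327]
 [0.3963 0.2574]
 [0.4205 0.332 ]] [0.0699 0.081  0.0708 0.0785]
-106.05974807743517
-107.32543830222014
-107.94981889921092
-20.407917014706925
-18.33933121960883
lip [[0.5929 0.2602]
 [0.5793 0.2244]] [0.5861 0.2423]
rail [[0.5869 0.2528]
 [0.5794 0.2278]
 [0.5077 0.2738]
 [0.5017 0.2519]]
-16.016841431212296
[[ 0.0007 -0.9549 -0.297   0.0819]
 [ 1.      0.0009 -0.0004 -0.0007]
 [ 0.0006 -0.297   0.9549 -0.163 ]
 [ 0.      0.      0.      1.    ]]
[[ 0.9057  0.4239 -0.0002]
 [ 0.4239 -0.9057  0.0009]
 [ 0.0002 -0.0009 -1.    ]]
```

Call:
arm_command --delta_rot '[[0, 0, 4], [0, 0, 8], [0, 0, 12], [0, 0, 16], [0, 0, 20], [0, 0, 24], [0, 0, 28], [0, 0, 32], [0, 0, 36], [0, 0, 40], [0, 0, 42.5], [0, 0, 42.5]]' --delta_pos '[[0.015, -0.015, 0], [0.042, -0.042, 0], [0.07, -0.07, 0], [0.098, -0.098, 0], [0.126, -0.126, 0], [0.154, -0.154, 0], [0.182, -0.182, 0], [0.21, -0.21, 0], [0.238, -0.238, 0], [0.266, -0.266, 0], [0.294, -0.294, 0], [0.322, -0.322, 0]]' --gripper '[-1, -1, -1, -1, -1, -1, -1, -1, -1, -1, -1, -1]'

```text
time: 1.25
position: [0.4204, -0.1361, 0.2227]
tool_rot: [0.988, -0.152, 0.0, 0.0]
ft_force: [0.6, -0.0, 0.3]
grip_width: 0.0872
grip_force: 0.0
```

Call:
arm_command --delta_rot '[[0, 0, 0], [0, 0, 0], [0, 0, 0], [0, 0, 0], [0, 0, 0], [0, 0, 0], [0, 0, 0], [0, 0, 0], [0, 0, 0], [0, 0, 0], [0, 0, 0], [0, 0, 0]]' --delta_pos '[[0.001, -0.035, 0], [0.003, -0.075, 0], [0.004, -0.115, 0], [0.005, -0.155, 0], [0.007, -0.195, 0], [0.008, -0.235, 0], [0.009, -0.275, 0], [0.01, -0.315, 0], [0.012, -0.352, 0], [0.014, -0.385, 0], [0.014, -0.409, 0], [0.014, -0.409, 0]]' --gripper '[-1, -1, -1, -1, -1, -1, -1, -1, -1, -1, -1, -1]'

```text
time: 2.25
position: [0.5572, 0.2528, 0.2224]
tool_rot: [0.989, -0.149, 0.001, -0.001]
ft_force: [1.3, -0.1, -0.2]
grip_width: 0.0871
grip_force: 0.0
```

```bash
python3 - <<'E'
from h import *
import pickle
o,c=wrist(); pickle.dump((o,c),open("w1.pkl","wb")); print(o["position"],o["time"])
cv2.imwrite("pics/w1.png",c["pixels"])
E
```

```text
[0.5572 0.2528 0.2224] 2.25
```

View pics/w1.png

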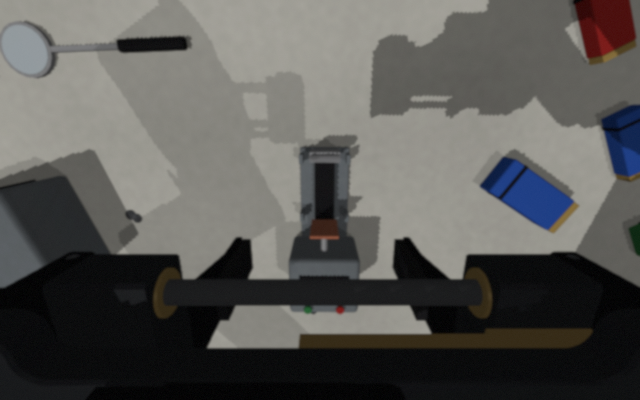

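The wrist view shows the bay upright at about (325,190), the contact face at about (310–338, 221–238), and the case at (323,265). I'll crop in for edges.

```bash
python3 - <<'E'
from h import *
import pickle
o,c=pickle.load(open("w1.pkl","rb"))
p=cv2.convertScaleAbs(c["pixels"][135:275,270:380],alpha=1.8)
cv2.imwrite("pics/w1c.png",cv2.resize(p,None,fx=4.2,fy=4.2,interpolation=cv2.INTER_CUBIC))
for k in blobs(c,(3,90,60),(15,255,255),40): print(cv2.boundingRect(k),cv2.contourArea(k),cv2.minAreaRect(k))
E
```

```text
(309, 233, 31, 7) 133.5 ((324.0, 236.0), (30.0, 6.0), 0.0)
(587, 38, 49, 21) 61.5 ((611.7247924804688, 49.271690368652344), (4.417383193969727, 51.62028121948242), 67.7509765625)
```

View pics/w1c.png

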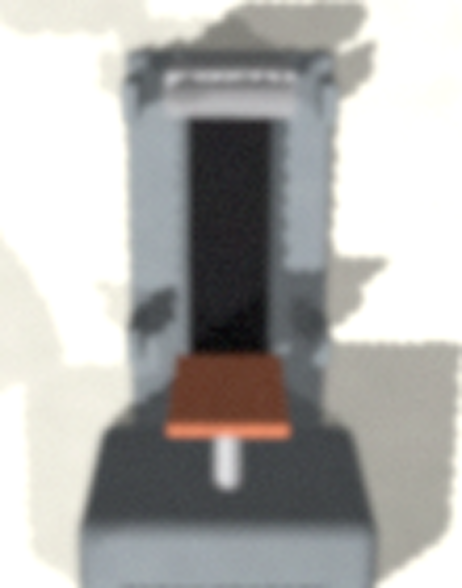

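```bash
python3 - <<'E'
from h import *
import pickle
o,c=pickle.load(open("w1.pkl","rb"))
f=lambda p:np.array(p)/4.2+[270,135]-0.38
T=R.from_quat(o["tool_rot"]).as_matrix();print("tool x yaw",np.degrees(np.arctan2(T[1,0],T[0,0])), "tilt",T[:,2])
a=ray(c,f([(165,423),(291,423)]),.072);print("contact top",a,np.linalg.norm(a[1]-a[0]),a.mean(0))
l=ray(c,f([(166,117),(297,117)]),.042);print("lip",l,l.mean(0),np.linalg.norm(l[1]-l[0]))
r=ray(c,f([(188,120),(271,120),(191,350),(272,350)]),.016);print("rail",r)
t,b=r[:2].mean(0),r[2:].mean(0);m=t-b;print(np.degrees(np.arctan2(m[1],m[0])))
w=ray(c,f([(125,60),(335,60),(120,420),(335,420)]),.016)
d=a.mean(0)-l.mean(0);print("contact-lip",np.linalg.norm(d[:2]),np.degrees(np.arctan2(-d[1],-d[0])))
E
```

```text
tool x yaw -17.169356558991055 tilt [ 0.0025  0.0025 -1.    ]
contact top [[0.5107 0.2845 0.072 ]
 [0.5004 0.2511 0.072 ]] 0.03497068160998341 [0.5056 0.2678 0.072 ]
lip [[0.5875 0.2609 0.042 ]
 [0.5767 0.2256 0.042 ]] [0.5821 0.2433 0.042 ] 0.03688036110419007
rail [[0.5811 0.2572 0.016 ]
 [0.5737 0.2332 0.016 ]
 [0.5102 0.2787 0.016 ]
 [0.5026 0.2538 0.016 ]]
-16.512770334796336
contact-lip 0.08035763612799898 -17.772094254230755
```

Call:
arm_command --delta_rot '[[0, 0, -2], [0, 0, -5], [0, 0, -8], [0, 0, -11], [0, 0, -14], [0, 0, -17], [0, 0, -20], [0, 0, -23], [0, 0, -26], [0, 0, -28], [0, 0, -28], [0, 0, -28]]' --delta_pos '[[0.003, 0.03, 0], [0.008, 0.068, 0], [0.012, 0.106, 0.004], [0.016, 0.144, 0.008], [0.021, 0.182, 0.012], [0.026, 0.22, 0.016], [0.03, 0.258, 0.02], [0.034, 0.296, 0.024], [0.039, 0.334, 0.028], [0.043, 0.366, 0.03], [0.045, 0.386, 0.03], [0.045, 0.386, 0.03]]' --gripper '[-1, -1, -1, -1, -1, -1, -1, -1, -1, -1, -1, -1]'

```text
time: 3.3
position: [0.4819, -0.1382, 0.1926]
tool_rot: [0.996, 0.089, -0.0, 0.001]
ft_force: [0.7, 0.1, 0.4]
grip_width: 0.0872
grip_force: 0.0
```

```bash
python3 - <<'E'
from h import *
import pickle
o,c=wrist(); pickle.dump((o,c),open("w2.pkl","wb")); print(o["position"],o["time"])
T=R.from_quat(o["tool_rot"]).as_matrix();print("tool x yaw",np.degrees(np.arctan2(T[1,0],T[0,0])),T[:,2])
cv2.imwrite("pics/w2.png",c["pixels"])
for nm,lo,hi in(("blue",(105,120,30),(125,255,255)),("brass",(10,100,50),(25,255,255))):
  for k in blobs(c,lo,hi,30):
    r=cv2.minAreaRect(ray(c,k[:,0,:],0.022)[:,:2].astype(np.float32)); print(nm,cv2.contourArea(k),np.array(r[0]),np.array(r[1]),r[2],cv2.boundingRect(k))
E
```

```text
[ 0.4819 -0.1382  0.1926] 3.3
tool x yaw 10.236397977410828 [-0.0003 -0.0017 -1.    ]
blue 3195.5 [ 0.4567 -0.0023] [0.0836 0.0564] 40.788509368896484 (165, 146, 79, 80)
blue 1972.5 [ 0.4925 -0.1281] [0.0783 0.0356] 10.79173755645752 (300, 142, 32, 67)
blue 626.0 [0.4963 0.0319] [0.0168 0.0564] 38.87250900268555 (155, 134, 47, 33)
brass 3740.5 [ 0.2981 -0.3449] [0.0291 0.4049] 10.227924346923828 (300, 329, 292, 18)
brass 504.5 [ 0.3755 -0.3692] [0.0787 0.0295] 24.890892028808594 (466, 269, 26, 49)
brass 499.5 [0.3018 0.0414] [0.0293 0.0784] 84.19281005859375 (153, 269, 27, 49)
brass 65.5 [ 0.3849 -0.2412] [0.0222 0.0079] 27.241275787353516 (383, 265, 9, 15)
brass 81.0 [ 0.4486 -0.1367] [0.0038 0.0327] 10.257542610168457 (303, 211, 28, 4)
brass 235.0 [ 0.4206 -0.0337] [0.0095 0.0533] 42.520076751708984 (211, 206, 36, 27)
brass 3223.5 [ 0.471  -0.3841] [0.0663 0.1034] 11.425082206726074 (475, 204, 82, 51)
brass 217.5 [ 0.4903 -0.2124] [0.0107 0.0354] 80.7127456665039 (378, 176, 18, 29)
brass 258.5 [ 0.6014 -0.1079] [0.0087 0.0346] 10.28505802154541 (298, 68, 34, 10)
brass 5339.0 [ 0.6389 -0.4097] [0.0837 0.0822] 28.245759963989258 (559, 40, 81, 83)
```

View pics/w2.png

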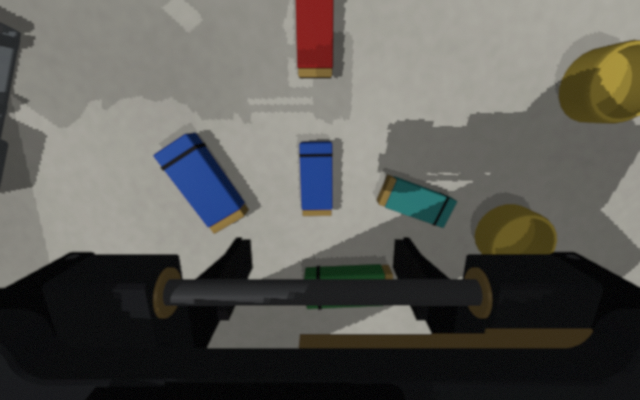

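The wrist view shows the small blue pack at (316,178), upright, with its brass end at row 213. The red pack is well away at (315,40). I'll descend partway and check the pose.

Call:
arm_command --delta_rot '[[0, 0, 0], [0, 0, 0], [0, 0, 0], [0, 0, 0], [0, 0, 0], [0, 0, 0]]' --delta_pos '[[0.004, -0.004, 0.03], [0.008, -0.008, 0.065], [0.008, -0.008, 0.1], [0.008, -0.008, 0.125], [0.008, -0.008, 0.132], [0.008, -0.008, 0.132]]' --gripper '[-1, -1, -1, -1, -1, -1]'

```text
time: 3.85
position: [0.488, -0.1227, 0.059]
tool_rot: [0.996, 0.093, -0.002, -0.001]
ft_force: [-1.0, -0.0, -0.2]
grip_width: 0.0871
grip_force: 0.0
```

Call:
arm_command --delta_rot '[[0, 0, 0], [0, 0, 0], [0, 0, 0], [0, 0, 0], [0, 0, 0]]' --delta_pos '[[-0.001, 0.006, 0.015], [-0.001, 0.006, 0.035], [-0.001, 0.006, 0.045], [-0.001, 0.006, 0.048], [-0.001, 0.006, 0.048]]' --gripper '[-1, -1, -1, -1, -1]'

```text
time: 4.27
position: [0.4899, -0.1301, 0.013]
tool_rot: [0.996, 0.092, -0.0, -0.0]
ft_force: [0.4, -0.2, 0.4]
grip_width: 0.087
grip_force: 0.0
```

Call:
arm_command --delta_rot '[[0, 0, 0], [0, 0, 0], [0, 0, 0], [0, 0, 0], [0, 0, 0], [0, 0, 0], [0, 0, 0], [0, 0, 0]]' --delta_pos '[[-0.001, 0, 0.002], [-0.001, 0, 0.002], [-0.001, 0, 0.002], [-0.001, 0, 0.002], [-0.001, 0, 0.002], [-0.001, 0, 0.002], [-0.001, 0, 0.002], [-0.001, 0, 0.002]]' --gripper '[1, 1, 1, 1, 1, 1, 1, 1]' --grip_force 45

```text
time: 4.93
position: [0.4888, -0.1305, 0.0106]
tool_rot: [0.996, 0.092, 0.0, 0.0]
ft_force: [0.1, 0.4, -0.0]
grip_width: 0.0415
grip_force: 0.0
```

Call:
arm_command --delta_rot '[[0, 0, 0], [0, 0, 0], [0, 0, 0], [0, 0, 0]]' --delta_pos '[[0, 0, 0], [0, 0, 0], [0, 0, 0], [0, 0, 0]]' --gripper '[1, 1, 1, 1]'

```text
time: 5.27
position: [0.4888, -0.1305, 0.0106]
tool_rot: [0.996, 0.092, -0.0, -0.0]
ft_force: [-0.2, -0.4, 0.6]
grip_width: 0.0374
grip_force: 45.0
```

Call:
arm_command --delta_rot '[[0, 0, 0], [0, 0, 0], [0, 0, 2], [0, 0, 5], [0, 0, 8], [0, 0, 11], [0, 0, 14], [0, 0, 17], [0, 0, 20], [0, 0, 23], [0, 0, 26], [0, 0, 28]]' --delta_pos '[[0, 0, -0.025], [0, 0, -0.06], [0.006, -0.015, -0.09], [0.018, -0.045, -0.11], [0.03, -0.076, -0.12], [0.043, -0.108, -0.12], [0.056, -0.142, -0.12], [0.07, -0.178, -0.12], [0.085, -0.215, -0.12], [0.1, -0.252, -0.12], [0.114, -0.288, -0.12], [0.126, -0.32, -0.12]]' --gripper '[1, 1, 1, 1, 1, 1, 1, 1, 1, 1, 1, 1]'

```text
time: 6.27
position: [0.5535, 0.2097, 0.1301]
tool_rot: [0.988, -0.152, -0.0, -0.0]
ft_force: [0.6, -0.4, -1.5]
grip_width: 0.0376
grip_force: 45.0
```

Call:
arm_command --delta_rot '[[0, 0, 0], [0, 0, 0], [0, 0, 0], [0, 0, 0], [0, 0, 0]]' --delta_pos '[[0.003, -0.02, 0], [0.005, -0.035, 0], [0.005, -0.043, 0], [0.005, -0.043, 0], [0.005, -0.043, 0]]' --gripper '[1, 1, 1, 1, 1]'

```text
time: 6.68
position: [0.5706, 0.2462, 0.1299]
tool_rot: [0.989, -0.151, -0.001, 0.001]
ft_force: [-0.5, -0.7, -1.2]
grip_width: 0.0377
grip_force: 45.0
```

```bash
cat > chk.py <<'E'
from h import *
O=np.array([.5055,.2675,0]); H=R.from_euler('z',162.7,degrees=True).as_matrix()
def chk(show=None):
    o,c=wrist(); T=R.from_quat(o["tool_rot"]).as_matrix()
    print("t",o["time"],"TCP holder mm",1e3*(H.T@(o["position"]-O)),"F holder",H.T@o["ft_force"],"grip",o["grip_width"])
    print("yaw err",np.degrees(np.arctan2(T[1,0],T[0,0]))+17.3,"tool z",T[:,2])
    zt=o["position"][2]+.011
    for nm,lo,hi in(("blue",(105,120,30),(125,255,255)),("brass",(10,100,50),(25,255,255))):
        for k in blobs(c,lo,hi,100):
            x,y,w,h=cv2.boundingRect(k)
            if 250<x+w/2<390: print(nm,(x,y,w,h),cv2.contourArea(k)); P=1e3*(ray(c,[[x,y],[x+w,y],[x,y+h],[x+w,y+h]],zt)-O)@H; print(P[:,:2])
    if show: cv2.imwrite(show,c["pixels"])
    return o,c
E
python3 -c "
from chk import *
chk('pics/w3.png')"
```

```text
t 6.6833 TCP holder mm [-68.5295   0.9593 129.9322] F holder [ 0.3023  0.8115 -1.2348] grip 0.03769574952114701
yaw err -0.09162342115295274 tool z [-0.0019 -0.0009 -1.    ]
blue (291, 305, 63, 10) 547.0
[[-38.0558 -18.7072]
 [-37.9956  19.9013]
 [-30.7666 -18.9473]
 [-30.704   20.1327]]
blue (289, 218, 68, 62) 3946.5
[[-94.756  -17.9488]
 [-94.71    19.7649]
 [-55.5333 -19.3211]
 [-55.4745  21.1314]]
blue (289, 182, 67, 31) 1866.5
[[-115.1856  -17.234 ]
 [-115.1464   18.5195]
 [ -97.6889  -17.8462]
 [ -97.6446   19.111 ]]
brass (205, 329, 312, 19) 4348.5
[[-20.3479 -73.5383]
 [-20.02   123.4253]
 [ -5.4938 -75.3386]
 [ -5.14   126.389 ]]
brass (294, 316, 58, 9) 453.0
[[-30.0249 -17.1088]
 [-29.9671  18.9138]
 [-23.2942 -17.3098]
 [-23.2342  19.1137]]
```

View pics/w3.png

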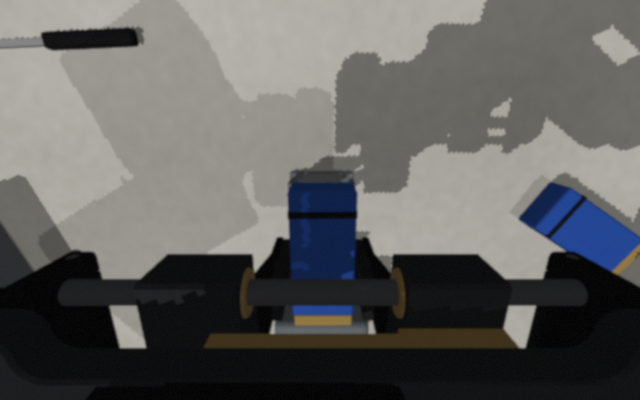

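The wrist view shows the pack held level, with its tail at row 182 and its brass end at row 325. Its centre is about 2 mm ahead of the TCP towards the contact. I'll lower it to just above the lip.

Call:
arm_command --delta_rot '[[0, 0, 0], [0, 0, 0], [0, 0, 0], [0, 0, 0], [0, 0, 0], [0, 0, 0]]' --delta_pos '[[0, -0.001, 0.015], [0, -0.001, 0.035], [0, -0.001, 0.055], [0, -0.001, 0.064], [0, -0.001, 0.064], [0, -0.001, 0.064]]' --gripper '[1, 1, 1, 1, 1, 1]'

```text
time: 7.23
position: [0.5716, 0.2467, 0.0664]
tool_rot: [0.988, -0.152, -0.001, 0.0]
ft_force: [-0.2, -0.4, -1.6]
grip_width: 0.0375
grip_force: 45.0
```

```bash
python3 -c "
from chk import *
chk()"
```

```text
t 7.2333 TCP holder mm [-69.2815   0.1629  66.4022] F holder [ 0.071   0.4152 -1.6496] grip 0.037547109982628564
yaw err -0.18022631820612744 tool z [-0.0012 -0.0004 -1.    ]
blue (292, 304, 62, 11) 546.0
[[-39.5503 -18.9056]
 [-39.453   19.0404]
 [-31.5454 -19.1731]
 [-31.4464  19.2817]]
blue (289, 218, 68, 62) 3986.0
[[-95.5211 -18.6997]
 [-95.4268  19.0172]
 [-56.3054 -20.1305]
 [-56.2025  20.3201]]
blue (288, 183, 69, 30) 1918.5
[[-115.4057  -18.5084]
 [-115.3144   18.3566]
 [ -98.4553  -19.1443]
 [ -98.3603   18.9198]]
brass (205, 329, 312, 19) 4518.0
[[-21.1835 -74.4155]
 [-20.6743 122.4696]
 [ -6.3353 -76.2361]
 [ -5.8103 125.4   ]]
brass (294, 316, 58, 13) 589.5
[[-30.8039 -17.9558]
 [-30.7111  18.0619]
 [-21.0383 -18.2621]
 [-20.9437  18.3363]]
```

Call:
arm_command --delta_rot '[[0, 0, 0], [0, 0, 0], [0, 0, 0], [0, 0, 0], [0, 0, 0], [0, 0, 0], [0, 0, 0], [0, 0, 0]]' --delta_pos '[[-0.006, 0, 0], [-0.013, 0, 0], [-0.019, 0, 0], [-0.024, 0, 0], [-0.028, 0, 0], [-0.031, 0, 0], [-0.034, 0, 0], [-0.034, 0, 0]]' --gripper '[1, 1, 1, 1, 1, 1, 1, 1]'

```text
time: 7.95
position: [0.541, 0.2577, 0.0673]
tool_rot: [0.989, -0.151, 0.002, -0.0]
ft_force: [4.6, -3.5, 0.1]
grip_width: 0.0375
grip_force: 45.0
```

```bash
python3 -c "
from chk import *
o,c=chk()
s=viewer.camera('scene')
p=s['pixels'][90:240,340:500]; cv2.imwrite('pics/s1.png',cv2.resize(cv2.convertScaleAbs(p,alpha=1.5),None,fx=4,fy=4,interpolation=cv2.INTER_CUBIC))"
```

```text
t 7.95 TCP holder mm [-36.7896  -1.2024  67.3036] F holder [-5.4136  1.9357  0.1013] grip 0.03747921366424229
yaw err -0.06876384947965875 tool z [ 0.0042 -0.0002 -1.    ]
blue (291, 305, 63, 10) 545.5
[[ -6.3389 -20.8175]
 [ -6.3646  17.7484]
 [  0.9132 -21.0493]
 [  0.8843  17.9772]]
blue (288, 217, 69, 63) 3997.0
[[-63.4693 -20.6553]
 [-63.4722  17.6094]
 [-23.7407 -22.0457]
 [-23.7606  18.9826]]
blue (288, 181, 69, 32) 1986.5
[[-83.857  -19.9418]
 [-83.852   16.9047]
 [-65.8118 -20.5733]
 [-65.8137  17.5285]]
brass (205, 329, 312, 19) 4467.5
[[ 11.4082 -75.6162]
 [ 11.2415 120.8459]
 [ 26.1805 -77.3706]
 [ 25.9791 123.7302]]
brass (294, 316, 58, 10) 503.5
[[  1.6466 -19.2115]
 [  1.6197  16.7604]
 [  9.0918 -19.427 ]
 [  9.0617  16.9802]]
```

View pics/s1.png

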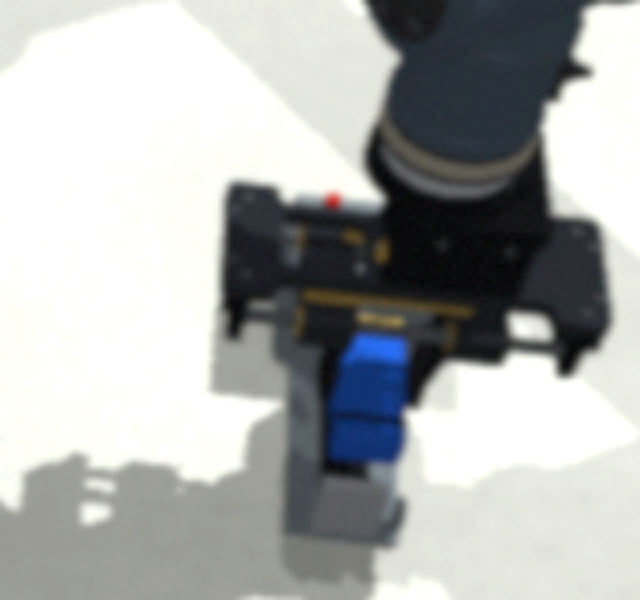

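The scene view shows the pack level above the bay with its tail inside the end wall. The 5.4 N reading puts the contact about 8.5 mm in, so I'll push 3 mm more and then lower.

Call:
arm_command --delta_rot '[[0, 0, 0], [0, 0, 0], [0, 0, 0], [0, 0, 0], [0, 0, 0], [0, 0, 0], [0, 0, 0], [0, 0, 0], [0, 0, 0]]' --delta_pos '[[-0.002, 0.001, 0], [-0.003, 0.001, 0], [-0.003, 0.001, 0.004], [-0.003, 0.001, 0.012], [-0.003, 0.001, 0.02], [-0.003, 0.001, 0.028], [-0.003, 0.001, 0.034], [-0.003, 0.001, 0.036], [-0.003, 0.001, 0.036]]' --gripper '[1, 1, 1, 1, 1, 1, 1, 1, 1]'

```text
time: 8.8
position: [0.5398, 0.2582, 0.0311]
tool_rot: [0.988, -0.152, 0.003, -0.001]
ft_force: [6.6, -3.0, -1.9]
grip_width: 0.0375
grip_force: 45.0
```

```bash
python3 -c "
from chk import *
o,c=chk()"
```

```text
t 8.8 TCP holder mm [-35.5043  -1.3131  31.0786] F holder [-7.2118  0.9325 -1.9477] grip 0.03753263891396467
yaw err -0.1539284296695662 tool z [ 0.0069  0.0015 -1.    ]
blue (292, 305, 62, 10) 521.5
[[ -5.0717 -20.3327]
 [ -5.1099  17.6049]
 [  2.1677 -20.566 ]
 [  2.1217  17.8208]]
blue (288, 217, 69, 63) 4000.0
[[-62.1527 -20.7142]
 [-62.1329  17.5651]
 [-22.4484 -22.1531]
 [-22.4706  18.8683]]
blue (288, 185, 69, 28) 1811.0
[[-80.353  -20.0546]
 [-80.3159  16.9677]
 [-64.4951 -20.6293]
 [-64.473   17.4883]]
brass (204, 329, 313, 19) 4550.5
[[ 12.678  -76.4451]
 [ 12.3873 120.3664]
 [ 27.4307 -78.2236]
 [ 27.0541 123.1901]]
brass (294, 316, 58, 12) 564.5
[[  2.8996 -19.3487]
 [  2.8558  16.6042]
 [ 11.8376 -19.6188]
 [ 11.7845  16.8529]]
```

Call:
arm_command --delta_rot '[[0, 0, 0], [0, 0, 0], [0, 0, 0], [0, 0, 0], [0, 0, 0]]' --delta_pos '[[0, 0.001, 0.002], [0, 0.001, 0.004], [0, 0.001, 0.005], [0, 0.001, 0.005], [0, 0.001, 0.005]]' --gripper '[1, 1, 1, 1, 1]'

```text
time: 9.27
position: [0.5399, 0.2574, 0.0268]
tool_rot: [0.988, -0.152, 0.004, -0.002]
ft_force: [5.8, -1.7, 0.7]
grip_width: 0.0377
grip_force: 45.0
```

Call:
arm_command --delta_rot '[[0, 0, 0], [0, 0, 0], [0, 0, 0]]' --delta_pos '[[0, 0, 0.001], [0, 0, 0.0015], [0, 0, 0.0015]]' --gripper '[1, 1, 1]'

```text
time: 9.52
position: [0.54, 0.2574, 0.0266]
tool_rot: [0.988, -0.152, 0.004, -0.002]
ft_force: [3.8, -3.1, 8.6]
grip_width: 0.0376
grip_force: 45.0
```

Call:
arm_command --delta_rot '[[0, 0, 0], [0, 0, 0], [0, 0, 0], [0, 0, 0]]' --delta_pos '[[0, 0, 0], [0, 0, 0], [0, 0, -0.001], [0, 0, -0.001]]' --gripper '[-0.05, -0.05, -0.05, -0.05]'

```text
time: 9.85
position: [0.5348, 0.257, 0.0247]
tool_rot: [0.988, -0.151, -0.001, 0.0]
ft_force: [0.6, 0.3, -0.5]
grip_width: 0.0451
grip_force: 0.0
```

```bash
python3 -c "
from chk import *
o,c=chk()"
```

```text
t 9.85 TCP holder mm [-31.1063   1.3543  24.7308] F holder [-0.4833 -0.5096 -0.4536] grip 0.045097487936941384
yaw err -0.1175237156272857 tool z [-0.0021 -0.0001 -1.    ]
blue (284, 198, 70, 82) 5297.5
[[-68.8935 -19.838 ]
 [-68.8407  18.1508]
 [-18.1151 -21.9013]
 [-18.0549  19.7421]]
blue (284, 180, 71, 14) 905.0
[[-78.8696 -19.4327]
 [-78.8175  18.3706]
 [-71.1435 -19.7466]
 [-71.0903  18.6207]]
brass (219, 329, 314, 19) 4583.5
[[ 17.1146 -64.3584]
 [ 17.4096 133.8512]
 [ 31.9828 -65.9562]
 [ 32.2884 137.055 ]]
brass (290, 305, 59, 9) 381.0
[[ -0.6265 -18.9345]
 [ -0.5734  17.2254]
 [  5.929  -19.1604]
 [  5.9829  17.3972]]
```

Call:
arm_command --delta_rot '[[0, 0, 0], [0, 0, 0], [0, 0, 0], [0, 0, 0], [0, 0, 0], [0, 0, 0], [0, 0, 0], [0, 0, 0], [0, 0, 0], [0, 0, 0]]' --delta_pos '[[0, -0.002, -0.003], [0, -0.002, -0.01], [0, -0.002, -0.025], [0, -0.002, -0.05], [0, -0.002, -0.08], [0, -0.002, -0.11], [0.01, -0.002, -0.14], [0.02, -0.002, -0.16], [0.024, -0.002, -0.17], [0.024, -0.002, -0.17]]' --gripper '[-0.05, -0.05, -0.1, -0.1, -0.1, -0.1, -0.1, -0.1, -0.1, -0.1]'

```text
time: 10.73
position: [0.5624, 0.252, 0.199]
tool_rot: [0.988, -0.152, 0.004, -0.002]
ft_force: [-0.4, 0.9, -0.7]
grip_width: 0.0481
grip_force: 0.0
```

```bash
python3 -c "
from chk import *
o,c=wrist(); print(o['position'],o['time'])
for nm,lo,hi in(('blue',(105,120,30),(125,255,255)),('brass',(10,100,50),(25,255,255)),('copper',(3,90,60),(15,255,255))):
  for k in blobs(c,lo,hi,40):
    x,y,w,h=cv2.boundingRect(k)
    if 250<x+w/2<390 and y<260: z=.072 if nm=='copper' else .038; print(nm,(x,y,w,h)); print((1e3*(ray(c,[[x,y],[x+w,y+h]],z)-O)@H)[:,:2])
s=viewer.camera('scene')
p=np.hstack([cv2.resize(cv2.convertScaleAbs(c['pixels'][135:275,270:380],alpha=1.6),(400,509),interpolation=2),cv2.resize(cv2.convertScaleAbs(s['pixels'][125:235,385:470],alpha=1.4),(393,509),interpolation=2)])
cv2.imwrite('pics/f.png',p)"
```

```text
[0.5624 0.252  0.199 ] 10.7333
blue (308, 172, 34, 61)
[[-78.7471 -19.379 ]
 [ -4.67    20.2695]]
brass (310, 234, 29, 7)
[[ -3.3645 -18.1757]
 [  5.7686  16.8253]]
copper (309, 239, 32, 17)
[[-11.7631 -17.6103]
 [  8.5392  17.3609]]
```

View pics/f.png

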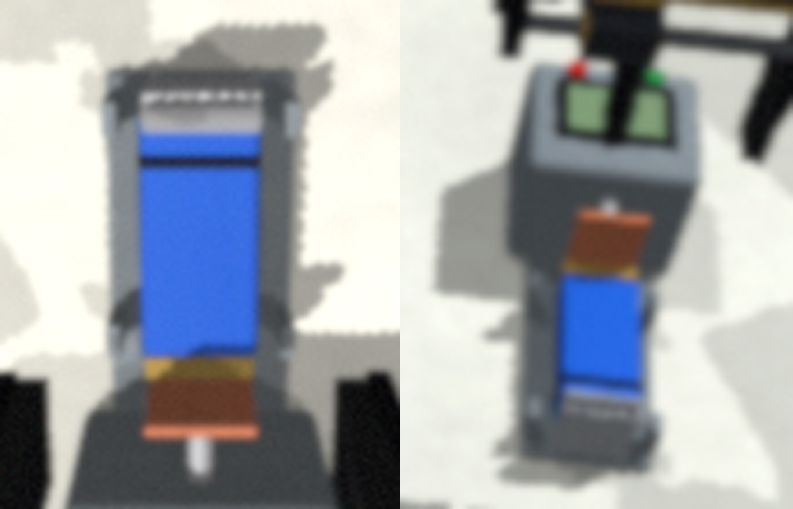

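Both views show the pack flat in the bay, its tail under the lip and its brass end on the contact. The blue/brass edge is at about x = -4.5 mm, so the centre is at about -40.5 mm. The gripper is clear, so I'm handing in.

```bash
python3 -c "
from rig import robot
print(robot.hand_in())"
```

```text
the job is handed in; nothing more can be done
None
```

The blue pack lies in the bay with its brass end on the contact and its tail under the lip, centre at about x -40.5 mm; the red pack was not touched, and I handed the job in at about 11 s of the 38 s (no verdict was returned).

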